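Lock the rolling drainer, hang the cup, release and park it

TASK

Press the red pedal of the white rolling draining rack down until its brake is latched, with the rack staying about where it stands (if the pedal stops half-way, the hidden dog is sitting on a tooth: edge the rack a few millimetres along its track while pressing until it drops in). Then hang the blue cup mouth down on either slanted peg so that it rests on the peg by itself. Finally flick the pedal fully up from below to release the brake and roll the rack gently all the way to the right-hand end of its track, cup still hanging, other things left alone.

Things in the scene. Friction and masses are not known exactly. Their poses are not given: they have to be found in the camera images.
- track: Fixed track: grey plate 200 x 440 x 12 mm with two rails and a strip of steel teeth along its front. Origin at the centre of its underside; x points away from the robot, across the track, y along it to the left, z up. The strip lies at x = -0.135 to -0.089, its top 70 mm above the worktop; teeth 10 mm wide at a pitch of 24 mm.
- rack (a joint): Position of the rack along its track, m: 0 at the left, 0.22 at the right-hand stop (moving along the track's -y). Rolls with 1 to 2 N. The rack is a white deck 150 mm across and 194 mm along the track, 40 to 70 mm above the worktop.
- rack_left_end (a point): Point on the left end face of the rack's deck (facing the track's +y), 62 mm above the worktop; the face spans 40 to 70 mm above the worktop and, across the track, 40 mm to the front and 110 mm to the back of this point. Push it along the track's -y to roll the rack to the right. Axes as the track's.
- pedal (a joint): Angle of the red pedal, rad: 0 up (released), 0.6 down (latched). A spring past dead centre at 0.3 holds it at either end; it takes 8 to 9 N at the nose. A hidden steel dog 8 mm wide drops between the track's teeth (14 mm gaps). On top of a tooth it stops the pedal hard at about 0.23, which springs back when let go; shifting the rack up to 18 mm brings a gap.
- pedal_nose (a point): Middle of the pedal's front edge, a bar 13 mm thick and 92 mm wide facing the robot (track's -x). 135 mm above the worktop when up, 65 mm when down; free space below. The pedal is a 7 mm plate running 119 mm back to its hinge (100 mm high, track's x = -0.065), with a 13 mm high lip on each side, inner faces 86 mm apart: a finger on the plate can edge the rack along by a lip.
- peg_left_tip (a point): Centre of the ball (16 mm across) on the tip of the left peg, 164 mm above the worktop. The peg is a 12 mm rod 118 mm long rising from the deck, leaning 30 degrees from vertical towards the robot (track's -x). Axes as the track's, not along the peg.
- peg_right_tip (a point): The same on the right peg, 80 mm from the left one along the track. With the cup on this peg there is more room to push the rack's left end later.
- cup_center (a point): Centre of the blue cup, half-way up. The cup is 100 mm high, stands mouth down on the worktop at the start; z points from its mouth to its foot (up at the start). Outer width 62 mm at the mouth, 56 mm at 30 mm from the foot, 52 mm at the foot; wall 3 mm, foot 5 mm thick; mass 0.12 kg.
- cup_seat (a point): Centre of the inner face of the cup's foot, 45 mm from cup_center along its z: the face that comes to rest on the ball of a peg.
- mug_tea: Bystander: green and white mug, 78 mm wide, 101 mm high. Origin under its centre.
- salt_pot: Bystander: round wooden pot with a lid, 92 mm wide, 70 mm high.
- spice_chilli: Bystander: glass jar of red-brown spice with a white cap, 49 mm wide, 105 mm high.
Mind the look-alikes: they are no part of the job. Of the things like the part that bears cup_center, leave any that is green; of the rest the larger one is meant.

How it is judged:
On the way, in this order (a step that is already met when the one before it is completed fails the run):
1. the brake is latched: pedal down beyond 0.5 rad, the rack within 40 mm of where it stood (value of joint pedal above 0.5 rad and distance of rack_left_end from where it was at the start of the episode below 0.04 m), for 0.3 s.
2. the cup hangs mouth down on a peg, let go, brake still latched (value of joint pedal above 0.5 rad and (distance between cup_seat and peg_left_tip below 0.028 m or distance between cup_seat and peg_right_tip below 0.028 m) and angle between cup_center's own z axis and vertical below 0.8 rad and contact force between cup and the fingers below 0.1 N), for 0.3 s.
3. the brake is released: pedal up, less than 0.08 rad (value of joint pedal below 0.08 rad), for 0.2 s.
At the end, for the whole second after the job is handed in: The rack is within 10 mm of its right-hand stop, the pedal is up (less than 0.08 rad), and the cup hangs at rest mouth down on either peg, the inside of its foot within 28 mm of the ball's centre and its axis less than 0.8 rad from vertical (value of joint rack above 0.21 m and value of joint pedal below 0.08 rad and (distance between cup_seat and peg_left_tip below 0.028 m or distance between cup_seat and peg_right_tip below 0.028 m) and angle between cup_center's own z axis and vertical below 0.8 rad and linear speed of cup below 0.05 m/s); the robot touches nothing.
It fails at once if a bystander is moved by more than 30 mm (distance of any of mug_tea, salt_pot, spice_chilli from where it was at the start of the episode above 0.03 m).
It fails at once if the rack is slammed: it rolls faster than 0.6 m/s (velocity of joint rack above 0.6 m/s).
It also fails if it takes over 72 s, if anything falls off the work surface, if the arm or the gripper's body presses on something with over 40 N, if the wrist force passes 120 N, or if a joint passes its speed limit or range.

ROBOT

A 6-joint arm with a two-finger parallel gripper is mounted at the origin on a cart in front of the work surface, level with it; the furniture and walls round the work are solid. World frame = base frame: x ahead of the robot, y to its left, z up, the work surface at z = 0. Lengths are in m, angles in rad, forces in N, time in s.
With the tool pointing down it reaches from about 0.35 to 1 m from the base axis. Payload 7.1 kg.
Tool frame: the origin (TCP) lies between the finger pads; the fingertips stand 22 mm ahead of it and the grasp point (between the pads) lies 3 mm ahead of it; x points along the fingers, y is the direction in which the jaws open and shut, and the axes are right-handed (so a half turn about x gives the same grasp; the last joint's range is limited). The gripper opens to 85 mm and grips with 20 to 120 N. Pads are 22 mm wide; open, the fingers measure 114 mm over their backs; the gripper's body (76 mm by 85 mm) begins 54 mm behind the grasp point. The pads swing forward as they close: fully open they stand 13 mm farther back than shut.
Start: joints at [-1.261, 0.423, 1.63, -0, 1.089, -0.019], TCP at [0.202, -0.591, 0.253] pointing down, gripper open.
Joint ranges: [-3, 3], [-0.9, 2.11], [0.09, 2.58], [-1.31, 4.45], [0.11, 2.69], [-2.54, 2.54]. Speed limits (rad/s): [2.39, 2.39, 3.01, 3.14, 3.14, 3.14].

INTERFACE

Orientations are given as a rotation vector (axis times angle).
In Python, from rig import manip gives the robot as it stands. The module is installed in compiled form; this text tells all that it offers. Calls block until the motion is done:
- manip.move_to(position, orientation): joint-space move of the TCP to a pose.
- manip.servo_line(position, orientation=None, rate=0.15): straight line of the TCP; orientation=None keeps the orientation; rate is the mean speed in m/s.
- manip.set_joints(angles): joint-space move.
- manip.command_gripper(opening, f_grip=None): finger opening in m; f_grip is the grip in N (None keeps the last); returns when the fingers have stopped.
- manip.hold(seconds).
- manip.solve_ik(position, orientation): joint angles nearest the present ones, or None.
- manip.camera(name): name is "scene" or "top"; returns a dict with "image" (420x560x3 uint8, red, green, blue), "fx", "fy", "cx", "cy" (pixels), "k1" (the pictures are not rectified: a ray, as slopes to the right and down, at radius r is drawn at 1 + k1 r^2 times it, then the intrinsics apply), "cam_to_world" (4x4, takes a point from camera to world coordinates). Camera axes: x right, y down, z forward; pixel columns grow to the right and rows downward; lengths in m; the calibration is good to about 2 mm. A picture is of the moment at which its call begins. There is no depth.
A pose or a line that the arm cannot do raises manip.IKError and nothing moves.
- manip.sign_off(): hands the job in, once; it reports no verdict.
Readings, each from a call of its own:
- manip.get_time(): time.
- manip.get_joint_positions(): joint angles.
- manip.get_joint_vel(): joint speeds.
- manip.get_tau(): joint torques, N m.
- manip.get_position(): TCP position.
- manip.get_ee_rot(): TCP orientation.
- manip.get_contact_force(): force on the tool from outside, world axes, zero at the start.
- manip.get_torque(): the same for the moment, N m.
- manip.get_width(): finger opening in m.
Only numpy, scipy, OpenCV 4.12 (cv2) and the standard library are available. Lean on these libraries where they do the work, as an engineer would, in place of code of your own. Each camera call takes 0.05 s, during which the arm holds its last target.

## Working session

There is one attempt and no reset: what is moved stays moved. The work goes in short steps, each a Python script; the robot and the scene stay as the last script left them, time stands still between calls to the robot, and variables do not carry over. Pictures are saved under pics/ and viewed, and the job is handed in when it is done.

```bash
mkdir -p pics
cat > h.py <<'E'
from rig import manip
import numpy as np, cv2
from scipy.spatial.transform import Rotation as R
def snap(n,tag):
    c=manip.camera(n); im=c["image"]
    cv2.imwrite(f"pics/{tag}.png",cv2.cvtColor(im,cv2.COLOR_RGB2BGR))
    np.savez(f"pics/{tag}.npz",**{k:c[k] for k in c}); return c
def load(tag): return dict(np.load(f"pics/{tag}.npz"))
def ray(c,u,v):
    K=np.array([[c["fx"],0,c["cx"]],[0,c["fy"],c["cy"]],[0,0,1]],float)
    p=cv2.undistortPoints(np.array([[[u,v]]],float),K,np.array([float(c["k1"]),0,0,0]))[0,0]
    M=c["cam_to_world"]; return M[:3,3],M[:3,:3]@np.array([p[0],p[1],1])
def onz(c,u,v,z):
    o,d=ray(c,u,v); return o+d*(z-o[2])/d[2]
def proj(c,P):
    M=np.linalg.inv(c["cam_to_world"]); q=M[:3,:3]@np.array(P)+M[:3,3]
    s=q[:2]/q[2]; s=s*(1+float(c["k1"])*(s@s)); return np.array([c["fx"]*s[0]+c["cx"],c["fy"]*s[1]+c["cy"]])
def tri(c1,p1,c2,p2):
    o1,d1=ray(c1,*p1);o2,d2=ray(c2,*p2);A=np.c_[d1,-d2];t=np.linalg.lstsq(A,o2-o1,rcond=None)[0]
    a=o1+d1*t[0];b=o2+d2*t[1];return (a+b)/2,np.linalg.norm(a-b)
E
python3 - <<'E'
from h import *
for n in("scene","top"):
    c=snap(n,n+"0"); print(c["fx"],c["k1"],c["cam_to_world"].round(3).tolist())
print(manip.get_time(),manip.get_ee_rot())
E
```

```text
527.5859168857847 0.05557075737971893 [[-0.203, -0.623, 0.756, -0.904], [-0.979, 0.117, -0.168, 0.288], [0.016, -0.774, -0.633, 1.34], [0.0, 0.0, 0.0, 1.0]]
518.4417898240627 -0.060121013203611115 [[0.326, -0.749, 0.577, -0.584], [-0.945, -0.248, 0.211, -0.457], [-0.015, -0.615, -0.789, 1.647], [0.0, 0.0, 0.0, 1.0]]
0.1 [ 2.04378127  0.34051345 -2.04421942]
```

View pics/scene0.png

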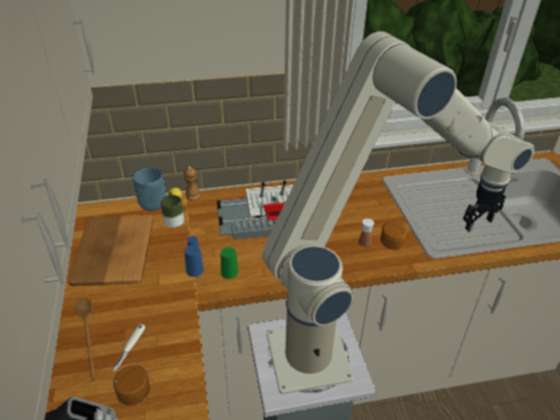

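View pics/top0.png

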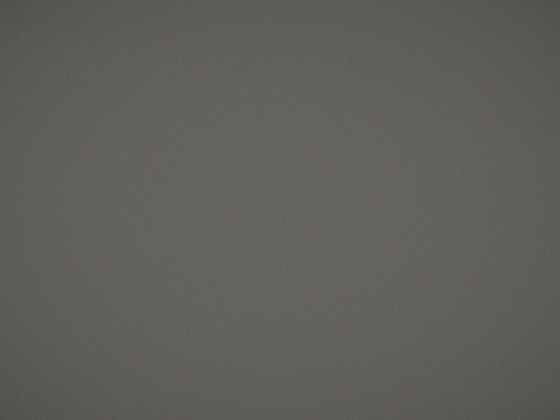

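The scene view shows a blue cup pair at about (194,257), green cup (229,263), rack around (265,210) partly behind the arm, spice jar (367,232) and wooden pot (395,235). The top view is plain grey (it may be blocked). I'll swing the arm clear and look again.

Run:
```python
from h import *
manip.set_joints([-1.95,0.423,1.63,0,1.089,-0.019])
c=snap("scene","scene1"); t=snap("top","top1")
im=cv2.imread("pics/scene1.png")
cv2.imwrite("pics/scene1z.png",cv2.resize(im[150:290,130:330],None,fx=4,fy=4,interpolation=cv2.INTER_CUBIC))
print(t["image"].std(), manip.get_time())
```

```text
4.9082497176283075 1.7583
```

View pics/scene1.png

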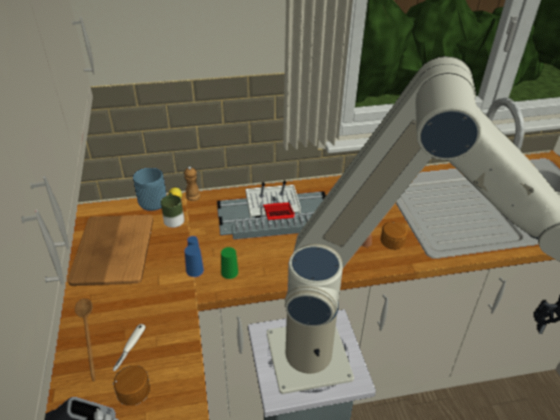

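View pics/scene1z.png

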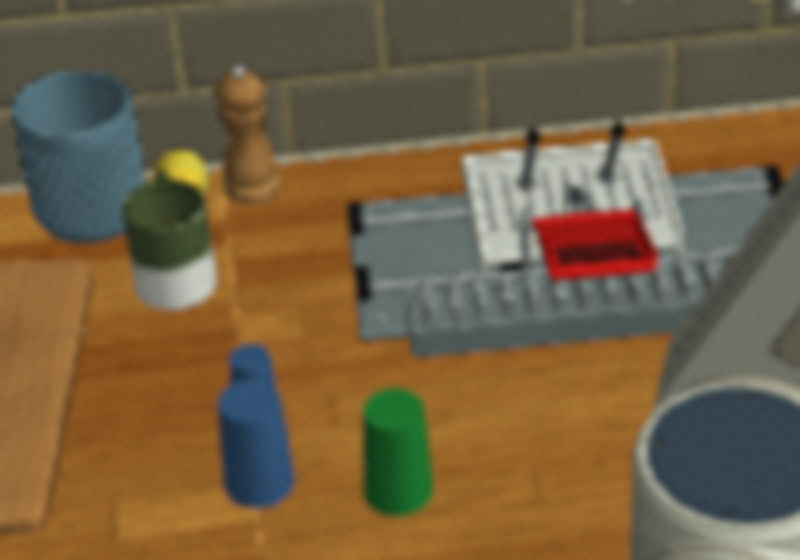

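View pics/top1.png

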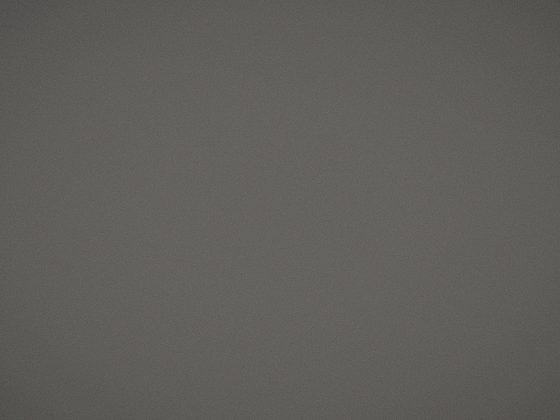

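The enlarged view shows two blue cups (front at crop (255,445), rear at (252,370)), one green cup (397,450) that is excluded, peg tips at crop (533,135) and (617,130), and the red pedal at (597,243). The top camera stays blank, so I'll use the scene camera with known heights.

Run:
```python
from h import *
c=load("scene1")
def Z(u,v): return 130+(u+.5)/4-.5,150+(v+.5)/4-.5
for n,u,v,z in [("ballL",533,136,.164),("ballR",617,130,.164),("cupF top",251,402,.1),("cupF botfront",258,505,0),
 ("cupF botL",228,492,0),("cupF botR",293,485,0),("cupF topL",219,402,.1),("cupF topR",284,402,.1),
 ("cupB top c",251,358,.1),("cupB topL",231,358,.1),("cupB topR",271,358,.1),("cupBtop .08",251,358,.08),("green top",395,408,.1),
 ("plateFL",362,338,.012),("plateBL",355,205,.012),("strip FL top",416,333,.07),("strip FL",416,355,.0),("strip R",690,310,.07),
 ("noseL",549,278,.135),("noseR",655,270,.135),("plate back R",770,170,.012),("deck FL",485,264,.07),("deck BL",465,157,.07),("deck BR",655,140,.07),("deck FR",685,247,.07)]:
    print(n,onz(c,*Z(u,v),z).round(4))
im=cv2.imread("pics/scene1.png")
hsv=cv2.cvtColor(im,cv2.COLOR_BGR2HSV)
red=((hsv[...,0]<8)|(hsv[...,0]>172))&(hsv[...,1]>180)&(hsv[...,2]>90)
red[:180]=0;red[240:]=0;red[:,:240]=0;red[:,330:]=0
ys,xs=np.nonzero(red);print("red",xs.min(),xs.max(),ys.min(),ys.max())
cv2.imwrite("pics/rk.png",cv2.resize(im[170:245,210:330],None,fx=6.6,fy=6.6,interpolation=cv2.INTER_CUBIC))
cv2.imwrite("pics/cp.png",cv2.resize(im[230:285,175:245],None,fx=10,fy=10,interpolation=cv2.INTER_CUBIC))
```

```text
ballL [0.6444 0.0192 0.164 ]
ballR [ 0.6394 -0.0595  0.164 ]
cupF top [0.4054 0.3022 0.1   ]
cupF botfront [0.3826 0.3068 0.    ]
cupF botL [0.4028 0.331  0.    ]
cupF botR [0.4005 0.2754 0.    ]
cupF topL [0.4105 0.3284 0.1   ]
cupF topR [0.4002 0.2752 0.1   ]
cupB top c [0.4598 0.2982 0.1   ]
cupB topL [0.463  0.3149 0.1   ]
cupB topR [0.4566 0.2815 0.1   ]
cupBtop .08 [0.4818 0.2984 0.08  ]
green top [0.3756 0.185  0.1   ]
plateFL [0.5647 0.1961 0.012 ]
plateBL [0.7633 0.1803 0.012 ]
strip FL top [0.4982 0.1521 0.07  ]
strip FL [0.5452 0.1487 0.    ]
strip R [ 0.4828 -0.096   0.07  ]
noseL [0.4759 0.0353 0.135 ]
noseR [ 0.4693 -0.0584  0.135 ]
plate back R [ 0.7426 -0.2451  0.012 ]
deck FL [0.581  0.0765 0.07  ]
deck BL [0.7463 0.0699 0.07  ]
deck BR [ 0.7394 -0.1212  0.07  ]
deck FR [ 0.5707 -0.1122  0.07  ]
red 264 293 203 219
```

View pics/rk.png

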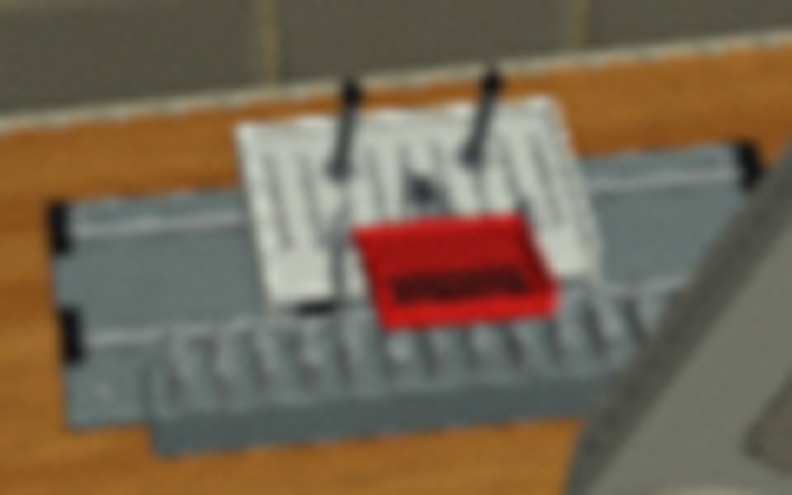

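View pics/cp.png

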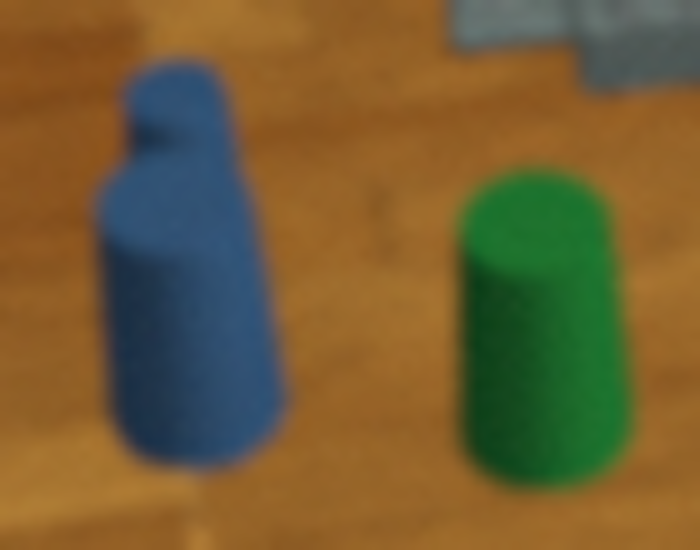

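Candidates for the cup:
- **Front blue**, crop (255,445): foot 54 mm and mouth about 60 mm wide, matching the 52/62 mm given.
- **Rear blue**, (252,370): only about 34–40 mm wide.
- **Green**, (397,450): excluded.

So the front blue cup is the one meant, as the enlarged crop confirms. The rack also checks out: peg spacing 79 mm (should be 80), nose width 94 mm (92), deck length 191 mm (194), yaw about -3.5°. Before moving, I'll check IK for every phase.

```bash
cat >> h.py <<'E'
YAW=-0.06
xd=np.array([np.cos(YAW),np.sin(YAW),0]); yd=np.array([-np.sin(YAW),np.cos(YAW),0])
def ori(pitch,yaw=YAW,flip=False):
    """pitch=angle of tool from straight down toward forward (+x'); jaws along y'"""
    X=np.array([np.sin(pitch),0,-np.cos(pitch)]);Y=np.array([0,1.,0])
    if flip: Y=-Y
    M=np.c_[X,Y,np.cross(X,Y)]
    return (R.from_euler('z',yaw)*R.from_matrix(M)).as_rotvec()
NOSE=np.array([.472,-.0116,.135]); BL=np.array([.6444,.0192,.164]);BR=np.array([.6394,-.0595,.164]);CUP=np.array([.407,.303,.05])
def F(): return np.array(manip.get_contact_force()).round(1)
E
python3 - <<'E'
from h import *
for f in(0,1):
  for n,p,o in [("press",[.493,-.012,.17],ori(0,flip=f)),("press2",[.493,-.012,.09],ori(0,flip=f)),("cup",[*CUP[:2],.073],ori(0,0,flip=f)),
   ("hang",BR+[-.05,0,.12],ori(.4,flip=f)),("flick",[.45,-.012,.045],ori(1.1,flip=f)),("flick2",[.45,-.012,.14],ori(1.1,flip=f)),("flick0",[.38,-.012,.06],ori(1.1,flip=f)),("push",[.63,.11,.075],ori(0,flip=f)),("push2",[.62,-.03,.075],ori(0,flip=f))]:
    q=manip.solve_ik(p,o); print(n,f,None if q is None else np.round(q,2))
E
```

```text
press 0 [-0.05  0.36  1.98 -0.    0.81 -1.56]
press2 0 [-0.05  0.5   2.01 -0.    0.63 -1.56]
cup 0 [ 0.62  0.55  1.98  0.    0.61 -0.95]
hang 0 [-0.13  0.2   1.93  0.05  0.61 -1.68]
flick 0 [-0.04  1.13  2.53  3.16  1.62  1.58]
flick2 0 None
flick0 0 None
push 0 [ 0.15  0.67  1.68 -0.    0.78 -1.36]
push2 0 [-0.07  0.65  1.73 -0.    0.76 -1.58]
press 1 [-0.05  0.36  1.98 -0.    0.81  1.58]
press2 1 [-0.05  0.5   2.01 -0.    0.63  1.58]
cup 1 [ 0.62  0.55  1.98 -0.    0.61  2.19]
hang 1 [-0.13  0.2   1.93  0.05  0.61  1.46]
flick 1 [-0.04  1.13  2.53  3.16  1.62 -1.56]
flick2 1 None
flick0 1 None
push 1 [ 0.15  0.67  1.68 -0.    0.78  1.79]
push2 1 [-0.07  0.65  1.73 -0.    0.76  1.56]
```

Run:
```python
from h import *
# contact point under bar: tip target P (tip 22mm ahead of TCP)
q0=manip.get_joint_positions()
for az in (0,.5,-.5,.9,-.9,1.2,-1.2,1.57,-1.57):
  for p in (.6,.8,.95,1.1,1.25):
    X=np.array([np.sin(p)*np.cos(az),np.sin(p)*np.sin(az),-np.cos(p)])
    for roll in (0,1,2,3):
      Y=np.array([-np.sin(az),np.cos(az),0]); Z=np.cross(X,Y)
      Y2=[Y,-Y,Z,-Z][roll]
      o=R.from_matrix(np.c_[X,Y2,np.cross(X,Y2)]).as_rotvec()
      res=[]
      for z in (.025,.06,.1,.13):
        for back in (0,.08):
          y0=-.012+ (0 if abs(az)<.7 else -np.sign(az)*.03)
          tip=np.array([.487,y0,z]); t=tip-X*.022-np.array([np.cos(az),np.sin(az),0])*back
          res.append(manip.solve_ik(t,o) is not None)
      if sum(res)>=6: print(az,p,roll,res)
```

```text
0 0.6 0 [True, True, True, True, True, True, True, True]
0 0.6 1 [True, True, True, True, True, True, True, True]
0 0.6 3 [True, True, True, True, True, True, True, True]
0.5 0.6 0 [True, True, True, True, True, True, False, True]
0.5 0.6 1 [True, True, True, True, True, True, True, True]
0.5 0.6 3 [True, True, True, True, True, True, True, True]
0.5 0.8 0 [True, True, True, True, True, True, True, True]
0.5 0.8 1 [True, True, True, True, True, True, True, True]
0.5 0.8 3 [True, True, True, True, True, True, True, True]
0.5 0.95 0 [True, True, True, True, True, True, True, True]
0.5 0.95 1 [True, True, True, True, True, True, True, True]
0.5 0.95 3 [True, True, True, True, True, True, True, True]
0.5 1.1 0 [True, True, True, True, True, True, True, True]
0.5 1.1 1 [True, True, True, True, True, True, True, True]
0.5 1.1 3 [True, True, True, True, True, True, True, True]
0.5 1.25 0 [True, True, True, True, True, True, True, True]
0.5 1.25 1 [True, True, True, True, True, True, True, True]
0.5 1.25 3 [True, True, True, True, True, True, True, True]
-0.5 0.8 0 [True, True, True, True, T
[... 4871 characters left out ...]
True, True, True, True]
-1.57 0.8 1 [True, True, True, True, True, True, True, True]
-1.57 0.8 3 [True, True, True, True, True, True, True, True]
-1.57 0.95 0 [True, True, True, True, True, True, True, True]
-1.57 0.95 1 [True, True, True, True, True, True, True, True]
-1.57 0.95 3 [True, True, True, True, True, True, True, True]
-1.57 1.1 0 [True, True, True, True, True, True, True, True]
-1.57 1.1 1 [True, True, True, True, True, True, True, True]
-1.57 1.1 3 [True, True, True, True, True, True, True, True]
-1.57 1.25 0 [True, True, True, True, True, True, True, True]
-1.57 1.25 1 [True, True, True, True, True, True, True, True]
-1.57 1.25 3 [True, True, True, True, True, True, True, True]
```

IK works for every phase; the flick needs an oblique azimuth of about ±0.5–0.9 rad. Now I'll press the pedal.

Run:
```python
from h import *
manip.command_gripper(0.0,40)
o=ori(0)
b=NOSE+xd*.020
manip.move_to([b[0],b[1],.21],o)
manip.servo_line([b[0],b[1],.175],rate=.1)
print(F(),manip.get_time())
z=.175
while z>.08:
    z-=.004; manip.servo_line([b[0],b[1],z],rate=.08)
    f=F(); print(round(z,3),np.round(manip.get_position(),4),f)
    if f[2]>28: break
snap("scene","press1"); im=cv2.imread("pics/press1.png")
cv2.imwrite("pics/press1z.png",cv2.resize(im[150:260,200:340],None,fx=5.5,fy=5.5,interpolation=cv2.INTER_CUBIC))
print(manip.get_time())
```

```text
[-0.1  0.6  0.4] 6.225
0.171 [ 0.4921 -0.0128  0.1712] [0.1 0.4 0.3]
0.167 [ 0.4918 -0.0128  0.1669] [ 0.4 -0.2 -0.2]
0.163 [ 0.4922 -0.0128  0.1629] [-0.1  0.1  1.2]
0.159 [ 0.493  -0.0129  0.1596] [0.6 0.1 8. ]
0.155 [ 0.4938 -0.0129  0.1558] [ 2.2 -0.   6.6]
0.151 [ 0.4939 -0.0129  0.1518] [ 3.8 -0.2  5. ]
0.147 [ 0.4934 -0.0129  0.1476] [3.7 0.4 4.8]
0.143 [ 0.4923 -0.0128  0.1431] [ 2.4 -0.2  4.2]
0.139 [ 0.4916 -0.0128  0.1389] [ 1.3 -0.7  3. ]
0.135 [ 0.4915 -0.0128  0.1348] [ 0.2 -0.7  2.5]
0.131 [ 0.4914 -0.0128  0.1307] [-0.5  0.6  0.6]
0.127 [ 0.4916 -0.0128  0.1266] [ 0.3 -0.6 -0.5]
0.123 [ 0.4917 -0.0128  0.1227] [-0.6  0.1  0.1]
0.119 [ 0.4918 -0.0128  0.1187] [0.5 0.8 0.6]
0.115 [ 0.4918 -0.0128  0.1147] [-0.7 -0.   0.7]
0.111 [ 0.4918 -0.0128  0.1107] [0.2 0.5 0.4]
0.107 [ 0.4917 -0.0128  0.1067] [-0.2 -0.5  0.5]
0.103 [ 0.4918 -0.0128  0.1027] [ 0.4  0.4 -0.1]
0.099 [ 0.4918 -0.0128  0.0987] [-0.3  0.8  0. ]
0.095 [ 0.4926 -0.0128  0.0957] [-1.8  0.7 12. ]
0.091 [ 0.493  -0.0128  0.0943] [-12.7   1.1  46.1]
11.525
```

View pics/press1z.png

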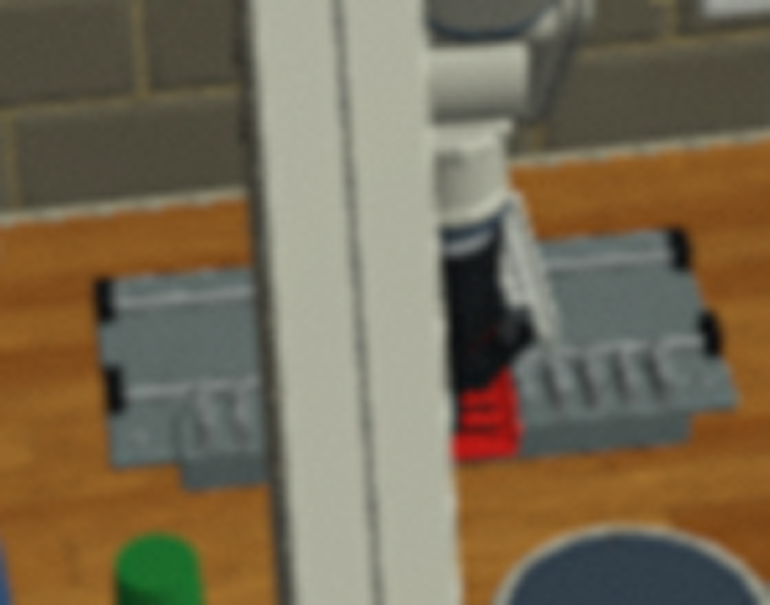

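The force trace shows the pedal passing dead centre and then a hard stop at the bottom: tip height 0.0725 m, the expected plate height. The red pedal at crop (485,415) is down flat. Next, the cup.

Run:
```python
from h import *
p=manip.get_position()
manip.servo_line([p[0],p[1],.23],rate=.25)
manip.move_to([CUP[0],CUP[1],.22],ori(0,0))
manip.command_gripper(.085)
snap("scene","pre1"); im=cv2.imread("pics/pre1.png")
cv2.imwrite("pics/pre1z.png",cv2.resize(im[150:290,150:330],None,fx=4.2,fy=4.2,interpolation=cv2.INTER_CUBIC))
print(manip.get_time(), manip.get_position())
```

```text
14.3083 [0.40697193 0.30303879 0.22001554]
```

View pics/pre1z.png

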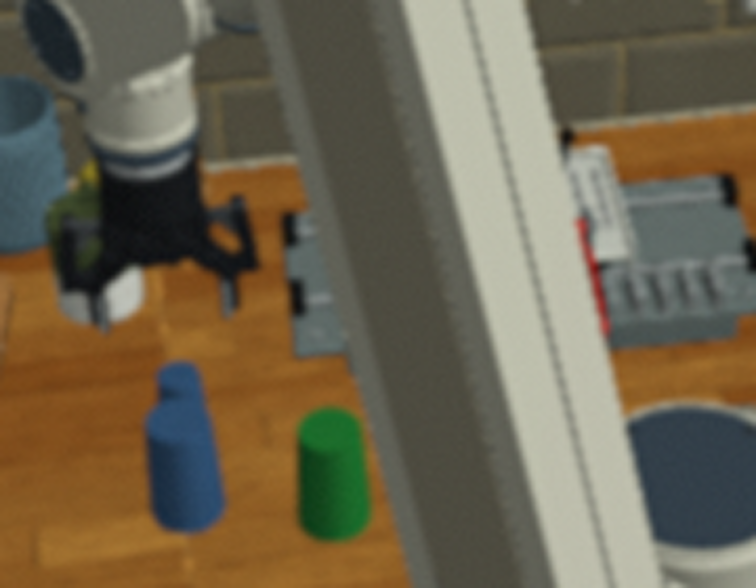

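The pedal is still down (red edge near crop (595,280)), and the open gripper stands over the front blue cup with its fingertips at crop (100,320) and (230,305).

Run:
```python
from h import *
x,y=CUP[:2]
manip.servo_line([x,y,.125],rate=.2)
manip.servo_line([x,y,.10],rate=.06); print(F())
manip.servo_line([x,y,.074],rate=.08); print(F())
manip.command_gripper(.0,35); print("w",manip.get_width(),F())
manip.servo_line([x,y,.20],rate=.15); print("w",manip.get_width(),F())
snap("scene","grip1"); im=cv2.imread("pics/grip1.png")
cv2.imwrite("pics/grip1z.png",cv2.resize(im[130:290,130:290],None,fx=3.7,fy=3.7,interpolation=cv2.INTER_CUBIC))
print(manip.get_time())
```

```text
[-0.1 -0.6  0.2]
[ 0.4 -0.   1.2]
w 0.053732130545048495 [-0.9 -0.9  5.2]
w 0.05394024445437291 [-0.2  0.1 -1.2]
17.4167
```

View pics/grip1z.png

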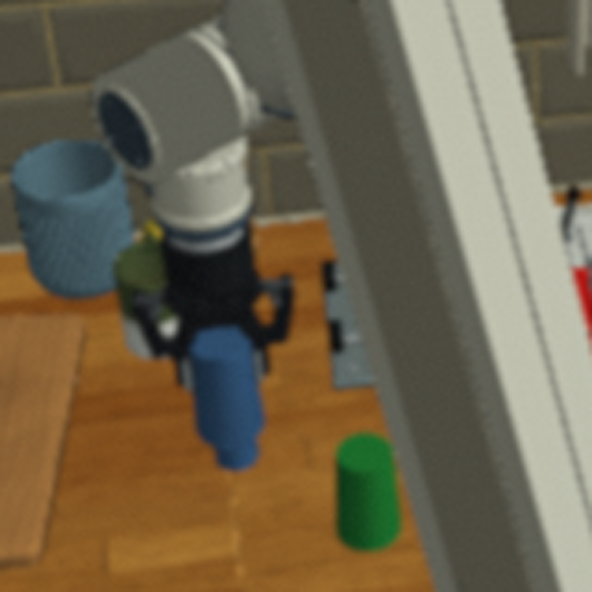

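Run:
```python
from h import *
c=load("grip1")
Z=lambda u,v:(130+(u+.5)/3.7-.5,130+(v+.5)/3.7-.5)
print("foot meas",onz(c,*Z(221,347),.226).round(4), "pred px",(proj(c,[.407,.303,.226])-130)*3.7)
print("mouth pred px",(proj(c,[.407,.303,.126])-130)*3.7, "ballL pred",(proj(c,BL)-130)*3.7)
im=cv2.imread("pics/grip1.png")
cv2.imwrite("pics/g2.png",cv2.resize(im[210:265,170:225],None,fx=10,fy=10,interpolation=cv2.INTER_CUBIC))
```

```text
foot meas [0.3968 0.301  0.226 ] pred px [216.52733748 338.33168129]
mouth pred px [227.15240661 422.48486988] ballL pred [491.64996829 198.42601481]
```

View pics/g2.png

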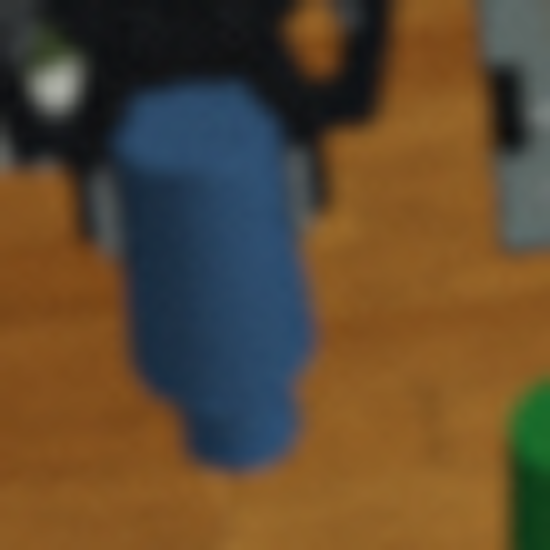

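The cup is held square (width 54 mm, weight 1.2 N). The foot and mouth agree with the predicted pixels within about 1.5 px. Now over the right peg, tilted to match it.

Run:
```python
from h import *
p=.47;o=ori(p); X=R.from_rotvec(o).as_matrix()[:,0]
fin=BR+.013*X; pre=fin-.13*X
manip.servo_line([CUP[0],CUP[1],.27],rate=.25)
manip.move_to(pre,o)
manip.hold(.2); print(pre,manip.get_position(),F())
snap("scene","hang0"); im=cv2.imread("pics/hang0.png")
cv2.imwrite("pics/hang0z.png",cv2.resize(im[120:250,200:340],None,fx=5,fy=5,interpolation=cv2.INTER_CUBIC))
print(manip.get_time())
```

```text
[ 0.58650765 -0.05632265  0.26831349] [ 0.58661262 -0.05538514  0.26833909] [-0.5  0.8 -1.1]
19.5917
```

View pics/hang0z.png

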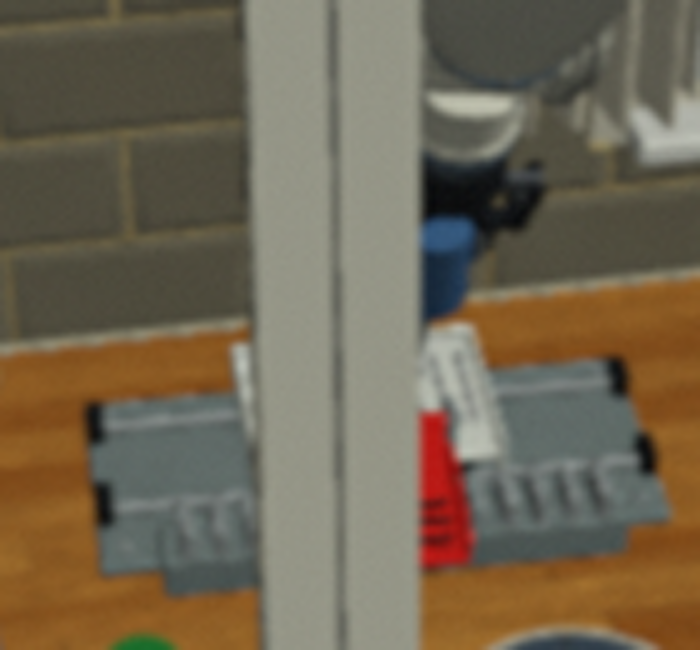

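The rack hasn't moved: the deck's back-right corner is at image pixel (294,185), as before. The cup at crop (447,265) is above where the right peg stands. Lowering it with force checks.

Run:
```python
from h import *
p=.47;o=ori(p); X=R.from_rotvec(o).as_matrix()[:,0]
fin=BR+.013*X
d=.13
while d>-.008:
    step=.02 if d>.035 else .003
    d-=step; manip.servo_line(fin-d*X,o,rate=.08 if d>.02 else .04)
    f=F(); print(round(d,3),f, round(float(f@X),1),(np.round(np.array(manip.get_position())-(fin-d*X),4)))
    if np.linalg.norm(f-[0,0,-1.1])>7: break
print(manip.get_time())
snap("scene","hang1"); im=cv2.imread("pics/hang1.png")
cv2.imwrite("pics/hang1z.png",cv2.resize(im[120:250,200:340],None,fx=5,fy=5,interpolation=cv2.INTER_CUBIC))
```

```text
0.11 [-0.4 -0.2 -0.8] 0.5 [-0.0002  0.0001 -0.001 ]
0.09 [ 0.6 -0.2 -0.5] 0.7 [-0.0002  0.     -0.0007]
0.07 [-0.4 -0.4 -0.9] 0.6 [-0.0002  0.     -0.0006]
0.05 [-0.2  1.3 -0.4] 0.2 [-0.0002  0.     -0.0006]
0.03 [-0.6  0.2 -1. ] 0.6 [-0.0002  0.     -0.0006]
0.027 [ 1.1  0.3 -1.4] 1.7 [0.     0.     0.0001]
0.024 [-0.2 -1.2 -1.4] 1.2 [-0.      0.     -0.0001]
0.021 [-0.8 -0.1 -0.7] 0.3 [-0.      0.     -0.0002]
0.018 [ 0.5  0.5 -0.2] 0.4 [-0.      0.     -0.0003]
0.015 [ 0.1 -0.5 -1.3] 1.2 [-0.      0.     -0.0002]
0.012 [-0.  -0.  -1.4] 1.2 [-0.0001 -0.     -0.0002]
0.009 [ 0.1  0.2 -0.4] 0.4 [-0.      0.     -0.0003]
0.006 [ 0.3  0.6 -1.4] 1.4 [-0.      0.     -0.0002]
0.003 [-0.4  0.5 -0.9] 0.6 [-0.      0.     -0.0002]
-0.0 [-0.2  0.5 -1.9] 1.6 [-0.      0.     -0.0002]
-0.003 [-6.8  0.6  9.5] -11.6 [ 0.0001 -0.0001  0.0009]
24.3417
```

View pics/hang1z.png

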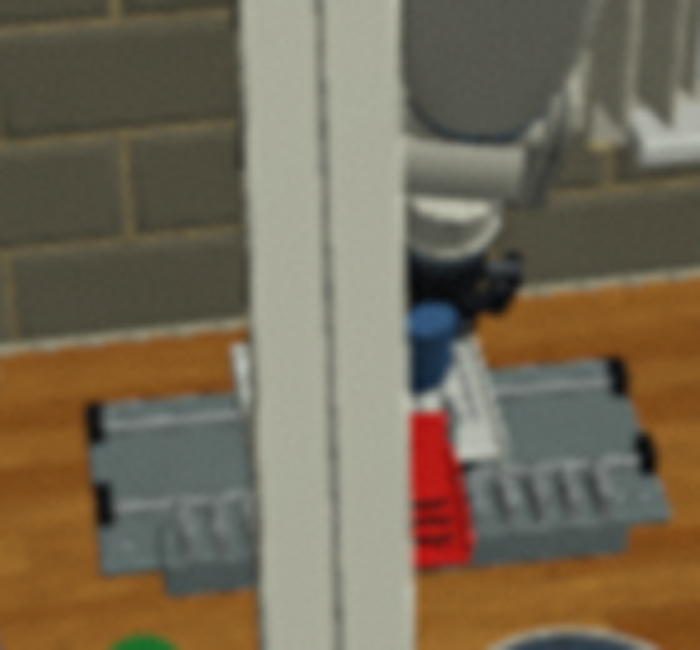

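Contact came purely along the axis (11.6 N) at the predicted depth, so the seat is on the ball. Releasing.

Run:
```python
from h import *
p=.47;o=ori(p); X=R.from_rotvec(o).as_matrix()[:,0]
t=np.array(manip.get_position())
manip.servo_line(t-.002*X,o,rate=.05)
manip.command_gripper(.074); print(F())
manip.servo_line(t-.06*X,o,rate=.1); print(F())
manip.servo_line(t-.12*X,o,rate=.2)
# clear view: swing left
q=np.array(manip.get_joint_positions()); q2=q.copy(); q2[0]=.75; manip.set_joints(q2)
print(manip.get_time(),manip.get_position(),F())
snap("scene","hung"); im=cv2.imread("pics/hung.png")
cv2.imwrite("pics/hungz.png",cv2.resize(im[150:250,210:340],None,fx=6,fy=6,interpolation=cv2.INTER_CUBIC))
```

```text
[ 0.1  0.2 -0.2]
[ 0.2 -0.2 -1. ]
28.0 [0.42173289 0.42026934 0.25749865] [ 0.5  0.1 -0.7]
```

View pics/hungz.png

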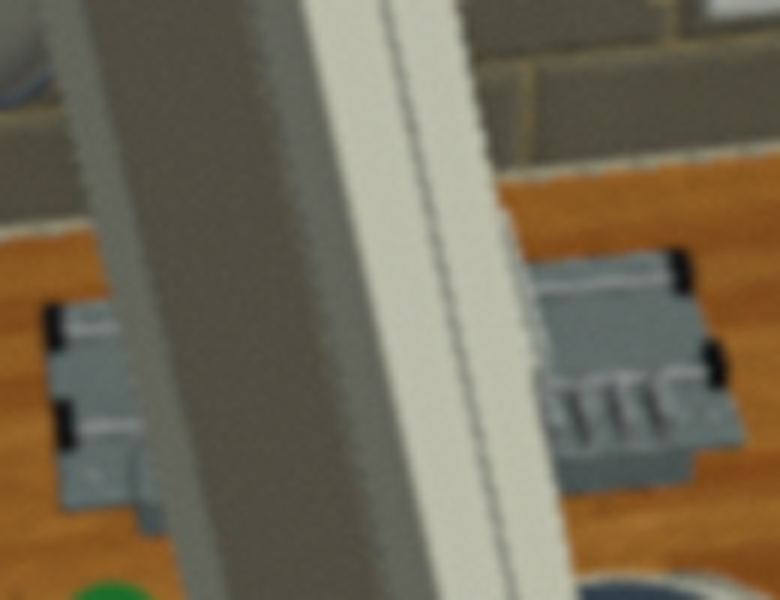

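The arm hides the rack in this view. I'll move on to the flick approach (from the left, tool at a low angle), which should also clear the view.

```bash
cat >> h.py <<'E'
def fl(az,p,flip=False):
    X=np.array([np.sin(p)*np.cos(az),np.sin(p)*np.sin(az),-np.cos(p)]);Y=np.array([-np.sin(az),np.cos(az),0])
    if flip:Y=-Y
    return R.from_matrix(np.c_[X,Y,np.cross(X,Y)]).as_rotvec(),X
E
python3 - <<'E'
from h import *
print(np.round(manip.get_joint_positions(),2))
for az in(-.5,-.7,-.9,.5):
 for p in(.95,1.1):
  for flip in(0,1):
   o,X=fl(az,p,flip);H=np.array([np.cos(az),np.sin(az),0])
   for n,t in [("prehi",np.array([.49,-.012,.16])-.09*H),("pre",np.array([.49,-.012,.026])-.09*H),("in",np.array([.49,-.012,.026])),("up",np.array([.49,-.012,.10]))]:
    q=manip.solve_ik(t-.022*X,o); print(az,p,flip,n,None if q is None else np.round(q,2))
E
```

```text
[ 0.75  0.23  1.99  0.07  0.45 -1.7 ]
-0.5 0.95 0 prehi [0.6  0.42 2.53 4.38 0.88 1.35]
-0.5 0.95 0 pre [0.6  0.94 2.48 4.09 1.1  1.85]
-0.5 0.95 0 in [0.33 0.88 2.39 3.91 1.04 1.68]
-0.5 0.95 0 up [0.33 0.64 2.43 4.01 0.9  1.5 ]
-0.5 0.95 1 prehi [ 0.6   0.42  2.53  4.38  0.88 -1.79]
-0.5 0.95 1 pre [ 0.6   0.94  2.48  4.09  1.1  -1.29]
-0.5 0.95 1 in [ 0.33  0.88  2.39  3.91  1.04 -1.46]
-0.5 0.95 1 up [ 0.33  0.64  2.43  4.01  0.9  -1.64]
-0.5 1.1 0 prehi [0.69 0.58 2.55 4.33 1.1  1.56]
-0.5 1.1 0 pre [0.69 1.08 2.46 4.18 1.28 1.95]
-0.5 1.1 0 in [0.39 1.01 2.39 3.95 1.27 1.78]
-0.5 1.1 0 up [0.39 0.78 2.44 4.   1.15 1.64]
-0.5 1.1 1 prehi [ 0.69  0.58  2.55  4.33  1.1  -1.58]
-0.5 1.1 1 pre [ 0.69  1.08  2.46  4.18  1.28 -1.19]
-0.5 1.1 1 in [ 0.39  1.01  2.39  3.95  1.27 -1.37]
-0.5 1.1 1 up [ 0.39  0.78  2.44  4.    1.15 -1.5 ]
-0.7 0.95 0 prehi None
-0.7 0.95 0 pre None
-0.7 0.95 0 in [0.41 0.85 2.31 4.24 0.96 1.59]
-0.7 0.95 0 up [0.41 0.63 2.34 4.37 0.89 1.38]
-0.7 0.95 1 prehi None
-0.7 0.95 1 pre None
-0.7 0.95 1 in [ 0.41  0.85  2.31  4.24  0.96 -1.55]
-0.7 0.95 1 up [ 0.
[... 847 characters left out ...]
7  2.22  1.01  1.47]
0.5 0.95 0 up [-0.48  0.64  2.41  2.1   0.9   1.67]
0.5 0.95 1 prehi [-0.77  0.43  2.5   1.71  0.9  -1.31]
0.5 0.95 1 pre [-0.77  0.91  2.46  2.01  1.03 -1.82]
0.5 0.95 1 in [-0.48  0.87  2.37  2.22  1.01 -1.67]
0.5 0.95 1 up [-0.48  0.64  2.41  2.1   0.9  -1.47]
0.5 1.1 0 prehi [-0.85  0.58  2.51  1.76  1.09  1.63]
0.5 1.1 0 pre [-0.85  1.05  2.43  1.93  1.2   1.22]
0.5 1.1 0 in [-0.55  1.    2.37  2.18  1.22  1.37]
0.5 1.1 0 up [-0.55  0.77  2.42  2.12  1.12  1.52]
0.5 1.1 1 prehi [-0.85  0.58  2.51  1.76  1.09 -1.51]
0.5 1.1 1 pre [-0.85  1.05  2.43  1.93  1.2  -1.92]
0.5 1.1 1 in [-0.55  1.    2.37  2.18  1.22 -1.77]
0.5 1.1 1 up [-0.55  0.77  2.42  2.12  1.12 -1.62]
```

Run:
```python
from h import *
manip.command_gripper(0.,40)
q=np.array(manip.get_joint_positions()); q[1]=-.15; manip.set_joints(q); print(manip.get_position())
az=.5;o,X=fl(az,1.1,True);H=np.array([np.cos(az),np.sin(az),0])
t=np.array([.49,-.012,.16])-.09*H-.022*X
qt=np.array([-.85,.58,2.51,1.76,1.09,-1.51])
q[0]=-.85; manip.set_joints(q)
m=qt.copy(); m[1]=.1; manip.set_joints(m); print(manip.get_position())
manip.move_to(t,o); print(manip.get_position(),t,F(),manip.get_time())
snap("scene","fl0"); im=cv2.imread("pics/fl0.png")
cv2.imwrite("pics/fl0z.png",cv2.resize(im[150:290,210:400],None,fx=4.2,fy=4.2,interpolation=cv2.INTER_CUBIC))
```

```text
[0.404669   0.40547087 0.48130628]
[ 0.41663199 -0.0880336   0.32795199]
[ 0.39417696 -0.06490652  0.17027568] [ 0.39381119 -0.06454818  0.16997911] [-0.4  0.4  0.5] 34.7333
```

View pics/fl0z.png

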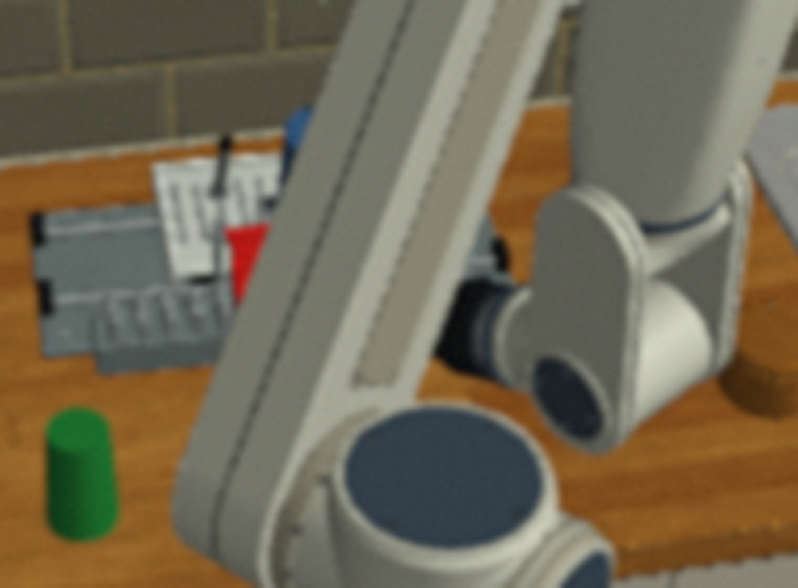

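View pics/fl0.png

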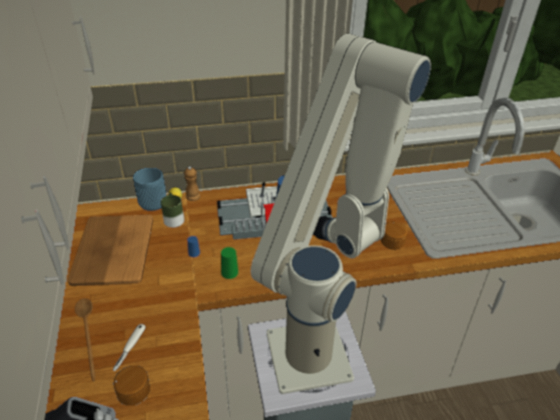

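Run:
```python
from h import *
c=load("scene0")
print("jar top",onz(c,367,224,.105),"jar base",onz(c,366,243,0),"pot top",onz(c,397,230,.07))
im=cv2.imread("pics/scene0.png")
cv2.imwrite("pics/jar.png",cv2.resize(im[205:260,340:420],None,fx=8,fy=8,interpolation=cv2.INTER_CUBIC))
c=load("fl0")
for u,v in [(345,243),(332,215),(355,250)]: print((u,v),[onz(c,u,v,z).round(3).tolist() for z in(.1,.2,.25,.3)])
print(proj(c,[.39418,-.0649,.17]))
```

```text
jar top [ 0.41819789 -0.31675724  0.105     ] jar base [ 0.42909198 -0.32953886  0.        ] pot top [ 0.40417816 -0.42988726  0.07      ]
(345, 243) [[0.343, -0.213, 0.1], [0.242, -0.172, 0.2], [0.192, -0.152, 0.25], [0.142, -0.132, 0.3]]
(332, 215) [[0.495, -0.21, 0.1], [0.382, -0.17, 0.2], [0.326, -0.15, 0.25], [0.269, -0.129, 0.3]]
(355, 250) [[0.304, -0.236, 0.1], [0.206, -0.193, 0.2], [0.157, -0.172, 0.25], [0.109, -0.151, 0.3]]
[300.44412983 223.19034884]
```

View pics/jar.png

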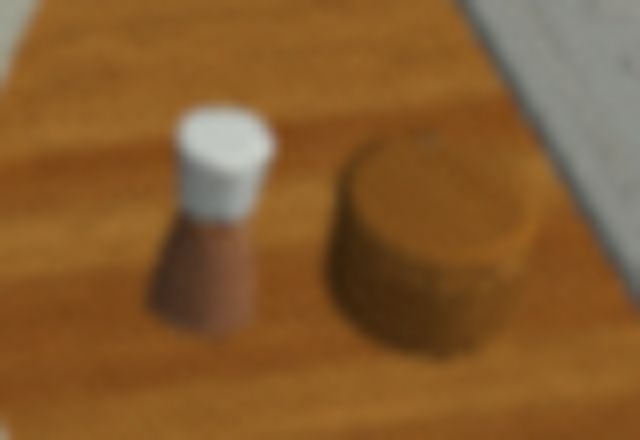

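The cup hangs on the right peg (blue at crop (298,130)) and the jar and pot, about 0.3 m away, are untouched. I'll use a slightly steeper flick (0.95 rad from vertical) for more arm clearance.

Run:
```python
from h import *
az=.5;o,X=fl(az,.95,True);H=np.array([np.cos(az),np.sin(az),0])
tip=np.array([.487,-.014,.022]); off=-.022*X
manip.servo_line(tip-.085*H+off+[0,0,.138],o,rate=.15)
manip.servo_line(tip-.085*H+off+[0,0,.04],o,rate=.2);print(F())
manip.servo_line(tip-.085*H+off,o,rate=.1);print(F())
for k in (.05,.03,.015,0):
    manip.servo_line(tip-k*H+off,o,rate=.1);f=F();print(k,f)
    if np.linalg.norm(f)>8: break
print(manip.get_time(),np.array(manip.get_position())-off)
```

```text
[-0.1  0.4 -0.6]
[ 0.9 -0.2  0.1]
0.05 [-0.6  0.2 -0.3]
0.03 [-0.4 -0.8  0.3]
0.015 [-0.2  1.3  0.9]
0 [-0.5 -0.5 -0.3]
37.7583 [ 0.48660802 -0.01390475  0.02197346]
```

Run:
```python
from h import *
az=.5;o,X=fl(az,.95,True);H=np.array([np.cos(az),np.sin(az),0])
tip=np.array([.487,-.014,.022]); off=-.022*X
for z in list(np.arange(.03,.1,.008))+[.098,.102]:
    tip[2]=z; manip.servo_line(tip+off,o,rate=.06);f=F();print(round(z,3),f)
    if np.linalg.norm(f)>30: break
snap("scene","fl1"); im=cv2.imread("pics/fl1.png")
cv2.imwrite("pics/fl1z.png",cv2.resize(im[150:260,210:350],None,fx=5.5,fy=5.5,interpolation=cv2.INTER_CUBIC))
print(manip.get_time())
```

```text
0.03 [-6.3  1.   3.2]
0.038 [-1.8  0.8 -9.1]
0.046 [-10.7  -2.8  -9.4]
0.054 [-17.2  -5.5  -8.5]
0.062 [-20.4  -5.7  -8.2]
0.07 [-20.6  -4.5  -1.5]
0.078 [-20.2  -2.6   2. ]
0.086 [-16.7   0.2   6.1]
0.094 [-15.8  -0.7   9.1]
0.098 [-8.  -1.4  0.6]
0.102 [-7.3 -0.5  8.3]
40.8583
```

View pics/fl1z.png

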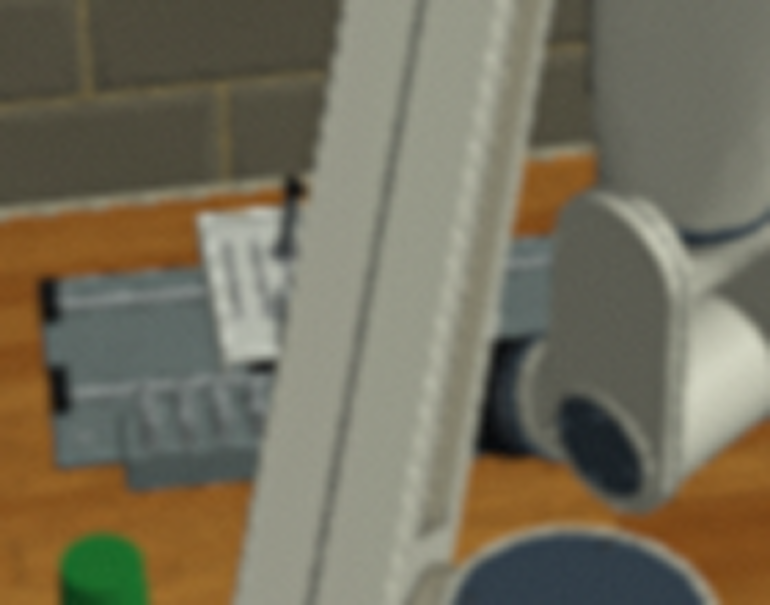

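Run:
```python
from h import *
az=.5;o,X=fl(az,.95,True);H=np.array([np.cos(az),np.sin(az),0])
p=np.array(manip.get_position()); print(p+.022*X,F())
manip.servo_line(p-.03*H,o,rate=.1);print(F())
manip.servo_line(p-.09*H+[0,0,.05],o,rate=.25)
q=np.array(manip.get_joint_positions()); q[1]-=.35; q[0]-=.5; manip.set_joints(q)
snap("scene","fl2"); im=cv2.imread("pics/fl2.png")
cv2.imwrite("pics/fl2z.png",cv2.resize(im[150:260,210:350],None,fx=5.5,fy=5.5,interpolation=cv2.INTER_CUBIC))
print(manip.get_time(),manip.get_position())
```

```text
[ 0.48709667 -0.01367742  0.10317679] [-7.3 -0.9  8.9]
[-0.2 -0.5  0.3]
42.8167 [ 0.32257838 -0.27481088  0.28650794]
```

View pics/fl2z.png

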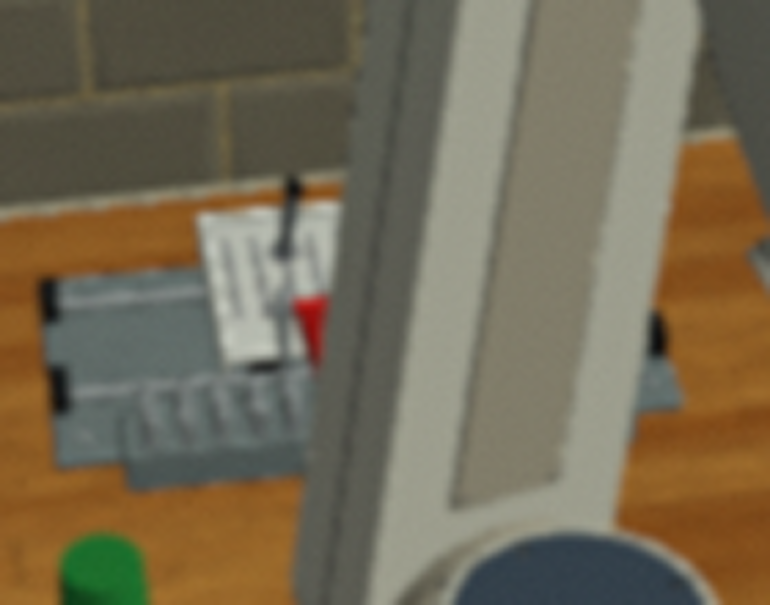

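The pedal's left edge runs from crop (296,300) to (316,362), the same slope as in the original "up" picture (when down it was nearly vertical), so it is up. Next I'll go to the rack's left end; the next view should show the cup.

```bash
cat >> h.py <<'E'
OP=(R.from_euler('z',YAW)*R.from_euler('x',-.25)*R.from_euler('z',-YAW)*R.from_rotvec(ori(0))).as_rotvec()
XP=R.from_rotvec(OP).as_matrix()[:,0]
E
python3 - <<'E'
from h import *
manip.set_joints([.25,-.15,1.99,.07,.45,-1.6])
print(manip.get_time(),manip.get_position())
tip=np.array([.618,.125,.15]); print(XP, manip.solve_ik(tip-.022*XP,OP))
manip.move_to(tip-.022*XP,OP)
snap("scene","pu0"); im=cv2.imread("pics/pu0.png")
cv2.imwrite("pics/pu0z.png",cv2.resize(im[150:260,210:350],None,fx=5.5,fy=5.5,interpolation=cv2.INTER_CUBIC))
print(manip.get_time(),manip.get_position())
E
```

```text
44.7333 [0.54954024 0.16083069 0.48075311]
[-0.01483533 -0.24695877 -0.96891242] [ 0.29170742  0.57002712  1.62078073 -0.27034372  1.05455568 -1.07280132]
46.0 [0.61879968 0.13037752 0.17291845]
```

View pics/pu0z.png

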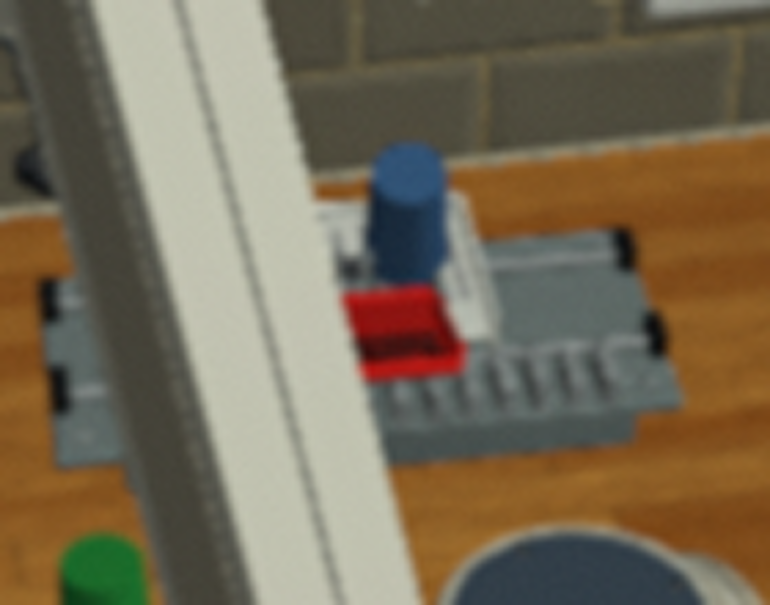

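The view shows the cup (crop (408,210)) hanging near-upright on the right peg and the pedal up (345–465, 285–380). The rack hasn't moved. Pushing gently.

Run:
```python
from h import *
t0=np.array([.618,.125,.056])-.022*XP
manip.servo_line(t0,OP,rate=.15); print(F())
P=lambda s:t0-yd*s
manip.servo_line(P(.03),OP,rate=.05); print(F())
manip.servo_line(P(.10),OP,rate=.05); print("mid",F())
manip.servo_line(P(.135),OP,rate=.05); print(F(),manip.get_time())
s=.135
while s<.19:
    s+=.006; manip.servo_line(P(s),OP,rate=.03); f=F(); print(round(s,3),f)
    if abs(f@yd)>9: break
print(manip.get_time(),manip.get_position())
snap("scene","pu1"); im=cv2.imread("pics/pu1.png")
cv2.imwrite("pics/pu1z.png",cv2.resize(im[150:260,210:350],None,fx=5.5,fy=5.5,interpolation=cv2.INTER_CUBIC))
```

```text
[-0.8  0.2  0.4]
[ 1.  -0.5  0.8]
mid [-0.3 -0.5 -0. ]
[ 0.  -0.1 -0.2] 49.925
0.141 [-0.1  0.3 -0.2]
0.147 [-0.6  0.4  0. ]
0.153 [-0.2  7.8  0.6]
0.159 [-2.1 35.2  5.4]
51.325 [ 0.60931714 -0.02218536  0.07737051]
```

View pics/pu1z.png

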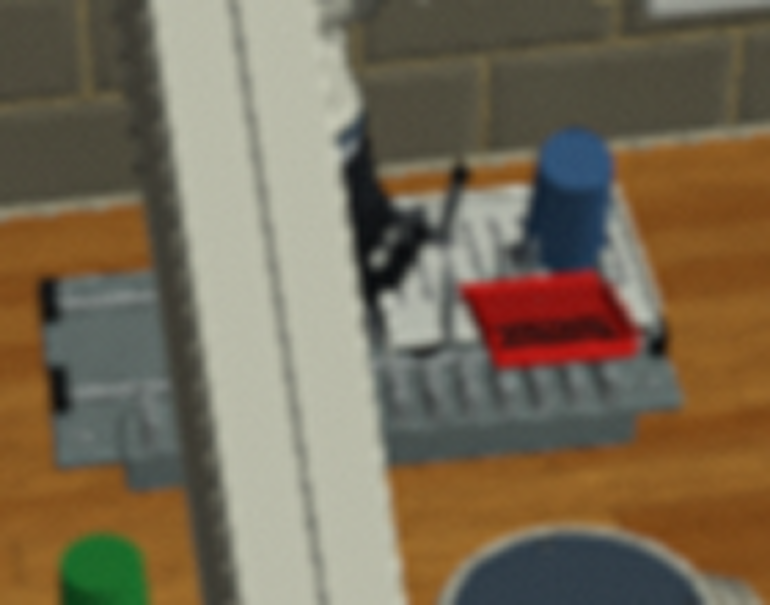

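The rack is against its right-hand stop (deck edge at the black end blocks near crop (655,340), 35 N reaction) with the cup still hanging. Backing off and checking.

Run:
```python
from h import *
p=np.array(manip.get_position())
manip.servo_line(p+yd*.05,OP,rate=.06); print(F())
manip.servo_line(p+yd*.06+[0,0,.12],OP,rate=.2)
q=np.array(manip.get_joint_positions()); q[0]=.75; manip.set_joints(q); manip.hold(.5)
print(F(),manip.get_time(),manip.get_position())
c=snap("scene","end"); im=cv2.imread("pics/end.png")
cv2.imwrite("pics/endz.png",cv2.resize(im[150:260,210:350],None,fx=5.5,fy=5.5,interpolation=cv2.INTER_CUBIC))
```

```text
[-0.7 -0.2  0.8]
[ 0.4 -0.3 -0.4] 55.0667 [0.48490787 0.37549687 0.19656409]
```

View pics/endz.png

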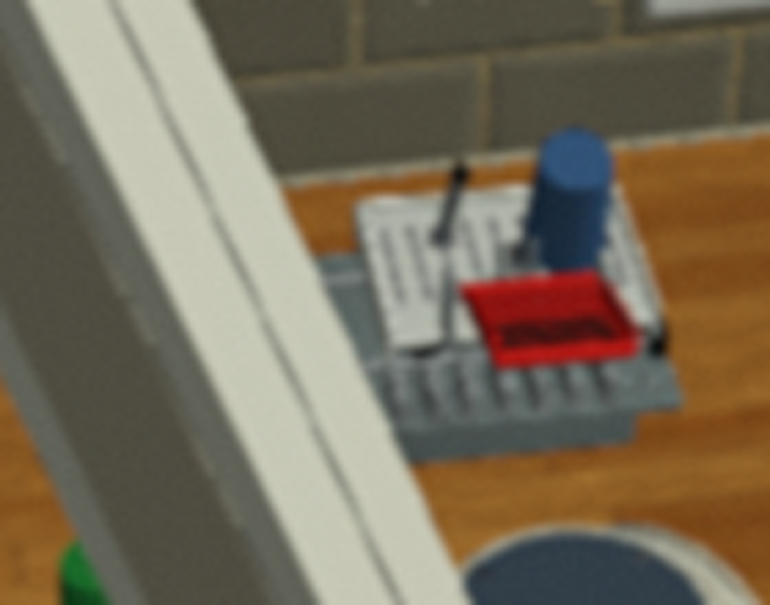

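View pics/end.png

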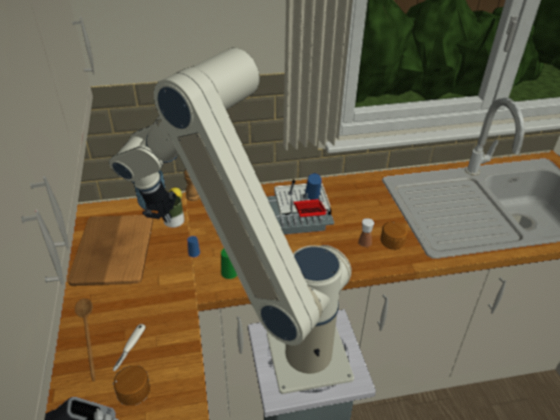

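Run:
```python
from h import *
manip.sign_off(); print(manip.get_time(),F())
```

```text
the job is handed in; nothing more can be done
the job is handed in; nothing more can be done
```

The job is done and handed in at about 55 s of the 72 s allowed; no verdict is reported.

- **Brake latched:** the pedal went down in one stroke without meeting a tooth. The final picture before the cup was hung showed it down and the rack unmoved.
- **Cup hung:** I took the larger, front blue cup and hung it mouth down on the right peg. It seated on the ball at the predicted depth and was still hanging in every later view of it.
- **Brake released and rack rolled:** I flicked the pedal up from below. During the lift the finger met about 20 N sideways, more than planned, but the rack had not moved afterwards. I then pushed the rack gently to its right-hand stop, where the push force rose to 35 N.

**Last checks:** in the last picture the rack is at the stop, the pedal has the same shape as at the start (up), the cup hangs near-upright, and the jar and pot are where they were. The mug was partly behind the gripper, so I could not fully compare its position. The force reading was about zero with the arm clear.

**What disagreed or was not measured:** the top camera gave only blank grey pictures, so all positions came from the scene camera and the given heights. My rough sighting of the tooth strip's front edge did not fit its stated height and I did not use it. The pedal angle and rack position were judged from pictures and forces, not read directly.

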